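Find the loaded movement case by its weight and stack it

TASK

One of the three closed cases on the sloping rack holds a clock movement and the other two are empty: find the loaded one by its weight and stack it squarely and gently on the pile of two cases on the bench. Leave the two empty cases lying in their own places on the rack, and do not shift the pile or disturb the other things on the bench.

Things in the scene. Friction and masses are not known exactly. Their poses are not given: they have to be found in the camera images.
- case0: one of three identical-looking closed cases (grey plastic, flat aluminium lid), 96 long (x) x 60 wide (y) x 26 thick (z). Origin: centre of its underside. Starts on a rest of the rack, x climbing the 30 degree slope, z leaning toward the robot. Any of the three may be the loaded one: empty about 0.12 kg, loaded 0.38 to 0.56 kg. Grip across its width.
- case1: one of three identical-looking closed cases (grey plastic, flat aluminium lid), 96 long (x) x 60 wide (y) x 26 thick (z). Origin: centre of its underside. Starts on a rest of the rack, x climbing the 30 degree slope, z leaning toward the robot. Any of the three may be the loaded one: empty about 0.12 kg, loaded 0.38 to 0.56 kg. Grip across its width.
- case2: one of three identical-looking closed cases (grey plastic, flat aluminium lid), 96 long (x) x 60 wide (y) x 26 thick (z). Origin: centre of its underside. Starts on a rest of the rack, x climbing the 30 degree slope, z leaning toward the robot. Any of the three may be the loaded one: empty about 0.12 kg, loaded 0.38 to 0.56 kg. Grip across its width.
- rack: fixed wooden rack, 306 wide (y), 115 deep; its board rises at 30 degrees away from its front (-x). Origin: centre of its underside; upright frame. Three rests, 36 wide, raised 14 off the board, at y = -105, 0, 105, each with a 10 mm lip at its low end that the case leans on; cases overhang the rests by 12 each side. A case starts with its origin at about (-6, rest's y within 7, 58) in this frame.
- pile_low: lower of two closed cases of the same make (96 x 60 x 26, about 0.4 kg) lying flat on the bench as the start of a pile; origin: centre of its underside, x along its length
- pile_top: upper case of the pile (96 x 60 x 26), flush on pile_low; origin: centre of its underside, 26 above the bench, so its lid is 52 above the bench; x along its length. The pile is loose.
- loupe: bystander: black eye loupe, 42 diameter, 44 high; origin: centre of its underside
- cup: bystander: small cream cup, 52 diameter, 36 high; origin: centre of its underside
- dome: bystander: glass dust cover with a knob, 100 diameter, 70 high; origin: centre of its underside
- stand: bystander: round black screwdriver stand, 100 diameter, about 105 high with its drivers; origin: centre of its underside

How it is judged:
By the outcome, as a careful person would: the job done as asked, in the order asked, and still so for the second after the job is handed in, with the robot touching nothing.
It also fails if it takes over 66 s, if anything falls off the work surface, if the arm or the gripper's body presses on something with over 40 N, if the wrist force passes 120 N, or if a joint passes its speed limit or range.

ROBOT

A 6-joint arm with a two-finger parallel gripper is mounted at the origin on the work surface. World frame = base frame: x ahead of the robot, y to its left, z up, the work surface at z = 0. Lengths are in mm, angles in rad, forces in N, time in s.
With the tool pointing down it reaches from about 325 to 850 mm from the base axis. Payload 15.5 kg.
Tool frame: the origin (TCP) lies on the centre line of the jaws, within the pads' length; the fingertips stand 19 mm ahead of it and the grasp point (between the pads) is the TCP; z points along the fingers, y is the direction in which the jaws open and shut (so a half turn about z gives the same grasp; the last joint's range is limited). The gripper opens to 91 mm and grips with 3 to 60 N. Pads are 32 mm wide; open, the fingers measure 118 mm over their backs; the gripper's body (76 mm by 178 mm) begins 60 mm behind the grasp point.
Start: joints at [1.067, 0.494, 1.345, -0, 1.302, -0.096], TCP at [248.438, 573.502, 232.915] pointing down, gripper open.
Joint ranges: [-2.91, 2.91], [-0.82, 2.16], [0.22, 2.67], [-1.22, 4.37], [0.12, 2.79], [-3.08, 3.08]. Speed limits (rad/s): [1.89, 1.89, 2.57, 3.01, 3.01, 3.01].

INTERFACE

Orientations are given as a unit quaternion [x, y, z, w].
In Python, from plant import robot gives the robot as it stands.
- The arm moves only by the tool step_arm, never from a script. Its argument "steps" is text: rows parted by semicolons, each of 6 numbers parted by spaces: the shift along the tool's x, y, z normalised to -1 to 1, where 1 is 200 mm, then the turn, a rotation vector about the tool's x, y, z normalised to -1 to 1, where 1 is pi/4 rad. In form: tx ty tz rx ry rz; .... A call has 1 to 10 rows; each row is the pose to reach, as a shift and turn from the pose commanded when the call began, along the tool's axes at that moment; what a row does not reach only later rows make up. A row lasts 1/8 s, in which the tool goes at most 62.5 mm and 10.7 degrees, less where a joint would pass 70% of its speed; a pose out of reach is approached as far as the arm can. A call with a number of a shift or a turn outside -1 to 1 is refused whole. A call with a gripper value outside its range is refused whole. "hand" is the opening, from 0 (shut) to 1 (fully open), set as the call begins (left out, the last holds). The fingers move at their own pace and stop on an object; the grip force is fixed at half the most. Time passes only in rows, so rows that repeat a pose let the fingers close. It gives the time, the measured TCP pose, the force and the opening at its end, in the units of the state.
- robot.read_state(): the state, without advancing time (a new reading comes with each control period).
- robot.grab_frame(name): name is "side" or "top"; returns a dict with "img" (384x512x3 uint8, red, green, blue), "depth" (384x512 float32, mm along the optical axis (not along the pixel's ray), 0 where there is no reading), "fx", "fy", "cx", "cy" (pixels), "extrinsics" (4x4, takes a point from camera to world coordinates). Camera axes: x right, y down, z forward; pixel columns grow to the right and rows downward; lengths in mm; the calibration is good to about 2 mm. A picture is of the moment at which its call begins.
- robot.hand_in(): hands the job in, once; it reports no verdict.
The state is a dict: "clock": time; "joints": joint angles; "joint_velocities": joint speeds; "joint_torque": joint torques, N m; "ee_pos": TCP position; "tcp_rot": TCP orientation; "ft_force": force on the tool from outside, world axes, zero at the start; "moment": the same for the moment, N m; "grip_width": finger opening in mm.
Only numpy, scipy, OpenCV 4.12 (cv2) and the standard library are available. Lean on these libraries where they do the work, as an engineer would, in place of code of your own. Each camera call takes 0.05 s, during which the arm holds its last target. There are 200 camera calls.

## Working session

There is one attempt and no reset: what is moved stays moved. The work goes in short steps, Python scripts to look and compute and a tool call to move; the robot and the scene stay as the last step left them, time stands still between calls to the robot, and variables do not carry over. Pictures are saved under pics/ and viewed, about 8 in all and at most 12, crops included, and the job is handed in when it is done.

Besides the shell and the picture viewer there is one more tool, called after "Call:" by a JSON object that holds its "name" and its "arguments", one argument or row to a line. step_arm: Moves the arm, as the interface text tells. Scaled input: -1 to 1 covers 200 mm each way for a shift and pi/4 rad each way for a turn. Its arguments: {"type":"object","properties":{"steps":{"type":"string"},"hand":{"type":"number"}},"required":["steps"]}

```bash
ls; mkdir -p pics; cat > h.py <<'E'
import numpy as np, cv2
from plant import robot
def grab(n):
    f=robot.grab_frame(n); np.savez('%s.npz'%n,**f); return f
def pts(f):
    d=f['depth']; v,u=np.mgrid[:d.shape[0],:d.shape[1]]
    P=np.stack([(u-f['cx'])*d/f['fx'],(v-f['cy'])*d/f['fy'],d],-1)
    E=np.asarray(f['extrinsics']); return P@E[:3,:3].T+E[:3,3]
E
python3 - <<'E'
from h import *
ims=[]
for n in('top','side'):
    f=grab(n); print(n,f['fx'],np.round(f['extrinsics'],3).tolist()); ims.append(f['img'][:,:,::-1])
    cv2.imwrite(f'pics/{n}0.png',cv2.resize(ims[-1],(800,600)))
print(robot.read_state())
E
```

```text
pics
top 387.021957886982 [[0.015, -0.992, 0.127, 486.413], [-1.0, -0.011, 0.029, -18.581], [-0.027, -0.128, -0.991, 900.085], [0.0, 0.0, 0.0, 1.0]]
side 417.9411835397927 [[-0.987, -0.087, 0.135, 482.142], [-0.16, 0.628, -0.762, 649.175], [-0.019, -0.774, -0.633, 593.041], [0.0, 0.0, 0.0, 1.0]]
{'clock': 0.1, 'joints': array([ 1.06650405e+00,  4.94093734e-01,  1.34605489e+00, -6.27621374e-06,
        1.30252085e+00, -9.54999750e-02]), 'joint_velocities': array([ 0.00099682, -0.0013828 , -0.00207327, -0.00139194, -0.00045114,
        0.00162169]), 'joint_torque': array([ 4.68019585e-03, -8.80248356e+01, -3.82546806e+01,  7.11478572e-02,
        4.83870786e-02, -4.04600121e-05]), 'ee_pos': array([248.28142455, 573.21899924, 232.41970918]), 'tcp_rot': array([ 2.02975070e-01,  9.79183758e-01, -5.15273374e-04, -1.56167341e-04]), 'ft_force': array([-0.17999176, -0.45728966, -0.90719464]), 'moment': array([-0.01052042,  0.03802178, -0.04881628]), 'grip_width': 91.54656453363292}
```

View pics/top0.png

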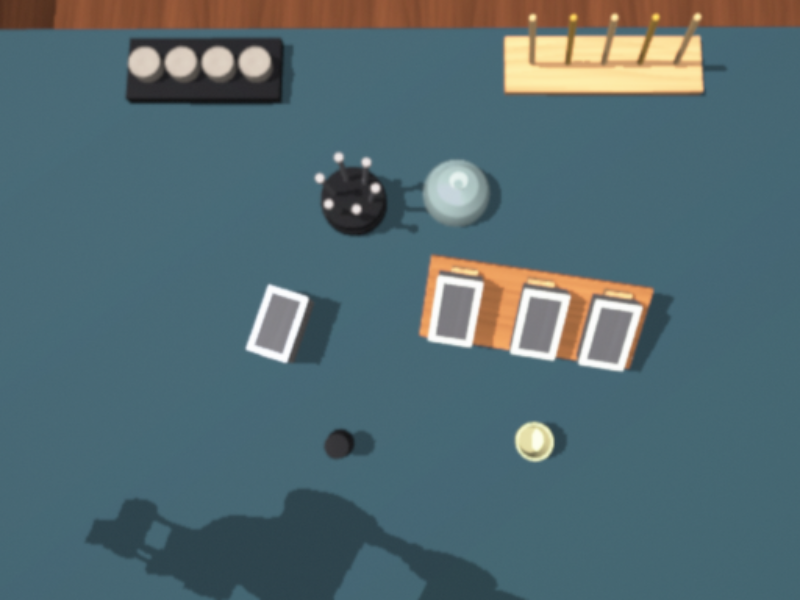

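View pics/side0.png

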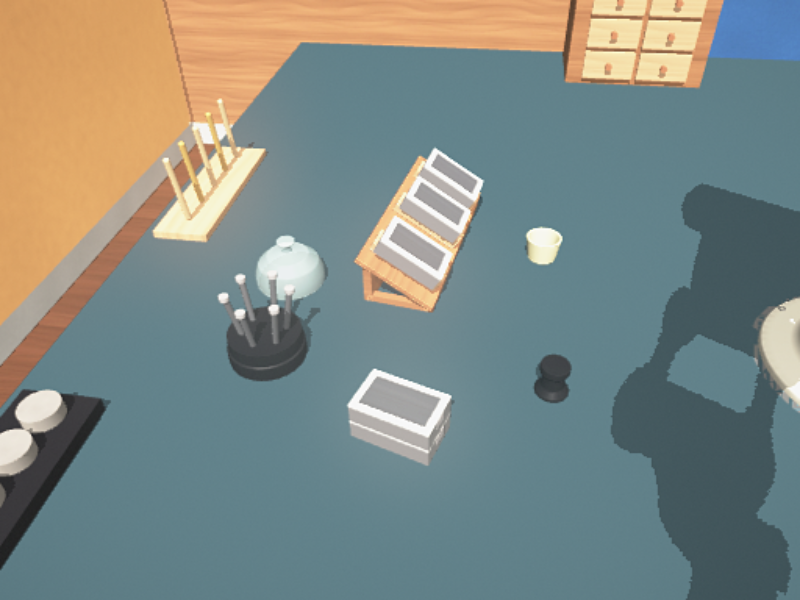

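The top view shows the three rack lids at about (456,311), (541,322) and (610,333), the pile at (278,323), the loupe at (339,444) and the cup at (534,441). The side view agrees with that layout. Next I'll measure them.

```bash
cat >> h.py <<'E'
def lids(f,minA=300):
    """white-framed lids -> list of (uv centre, world centre on fitted plane, long axis, normal, L, W)"""
    hsv=cv2.cvtColor(f['img'],cv2.COLOR_RGB2HSV); X=pts(f)
    m=((hsv[...,1]<60)&(hsv[...,2]>190)).astype(np.uint8)
    out=[]
    for c in cv2.findContours(m,cv2.RETR_EXTERNAL,cv2.CHAIN_APPROX_NONE)[0]:
        k=np.zeros_like(m); cv2.drawContours(k,[c],-1,1,-1)
        k2=cv2.erode(k,np.ones((5,5),np.uint8))>0
        if k.sum()<minA or k2.sum()<50: continue
        p=X[k2&(f['depth']>0)]; c0=np.median(p,0); p=p[np.abs(p-c0).max(1)<80]
        for _ in range(3):
            c0=p.mean(0); n=np.linalg.svd(p-c0,full_matrices=False)[2][2]; n*=np.sign(n[2]); r=(p-c0)@n; p=p[np.abs(r)<max(2,2*r.std())]
        # cast contour onto the plane
        E=np.asarray(f['extrinsics']); uv=c[:,0].astype(float)
        d=np.c_[(uv[:,0]-f['cx'])/f['fx'],(uv[:,1]-f['cy'])/f['fy'],np.ones(len(uv))]@E[:3,:3].T
        q=E[:3,3]+d*(((c0-E[:3,3])@n)/(d@n))[:,None]
        e1=np.cross([0,1,0],n); e1/=np.linalg.norm(e1); e2=np.cross(n,e1)
        q2=np.c_[(q-c0)@e1,(q-c0)@e2].astype(np.float32)
        bx=cv2.boxPoints(cv2.minAreaRect(q2)); ctr=bx.mean(0); a,b=bx[1]-bx[0],bx[2]-bx[1]
        if np.linalg.norm(a)<np.linalg.norm(b): a,b=b,a
        L,W=np.linalg.norm(a),np.linalg.norm(b); ax=(a[0]*e1+a[1]*e2)/L; ax*=np.sign(ax[0])
        out.append((uv.mean(0),c0+ctr[0]*e1+ctr[1]*e2,ax,n,L,W,r.std()))
    return out
E
python3 - <<'E'
from h import *
np.set_printoptions(precision=3,suppress=True)
for n in('top','side'):
    f=np.load(n+'.npz')
    print(n)
    for o in lids(f): print(o[0].round(),'c',o[1].round(1),'ax',o[2],'yaw',np.arctan2(o[2][1],o[2][0]).round(3),'n',o[3],'tilt',np.degrees(np.arccos(o[3][2])).round(1),'LW',np.round(o[4:],1))
f=np.load('top.npz');X=pts(f)
hsv=cv2.cvtColor(f['img'],cv2.COLOR_RGB2HSV)
m=(hsv[...,0]<16)&(hsv[...,1]>100)&(X[...,0]<800)&(X[...,2]>5)
m=cv2.morphologyEx(m.astype(np.uint8),cv2.MORPH_OPEN,np.ones((3,3)))
p=X[m>0];print('rack',len(p),p.min(0),p.max(0)); 
r=cv2.minAreaRect(p[:,:2].astype(np.float32)); print(r)
for nm,(u,v) in dict(loupe=(339,444),cup=(525,441),dome=(457,180),stand=(354,215)).items(): print(nm,X[int(v*.64),int(u*.64)])
E
```

```text
top
[342. 282.] c [ 406.4 -189.3    7.1] ax [ 0.986 -0.036 -0.162] yaw -0.037 n [0.165 0.323 0.932] tilt 21.3 LW [53.1 51.1  4.2]
[390. 214.] c [ 553.3 -277.5   82.3] ax [ 0.857 -0.126  0.5  ] yaw -0.146 n [-0.495  0.069  0.866] tilt 30.0 LW [98.  62.4  1.1]
[345. 207.] c [ 566.9 -184.    82.2] ax [ 0.855 -0.125  0.503] yaw -0.146 n [-0.498  0.069  0.864] tilt 30.2 LW [98.3 62.9  1. ]
[177. 207.] c [567.9 179.   52.6] ax [ 0.956 -0.293  0.   ] yaw -0.298 n [0.    0.002 1.   ] tilt 0.1 LW [99.  62.   1.2]
[291. 199.] c [583.3 -70.2  82. ] ax [ 0.859 -0.116  0.499] yaw -0.134 n [-0.494  0.069  0.867] tilt 29.9 LW [98.2 61.8  1.1]
[288. 120.] c [767.3 -65.   53.4] ax [ 0.606 -0.576  0.549] yaw -0.76 n [-0.292  0.481  0.827] tilt 34.3 LW [71.1 69.8  5.6]
side
[ 16. 275.] c [964.6 268.3  39.2] ax [ 0.154 -0.988 -0.002] yaw -1.417 n [0.016 0.    1.   ] tilt 0.9 LW [112.8  48.    0.8]
[256. 258.] c [568.1 182.   53. ] ax [ 0.957 -0.289  0.001] yaw -0.293 n [-0.002 -0.004  1.   ] tilt 0.2 LW [98.5 64.   0.8]
[503. 222.] c [113.7 -16.9  11.9] ax [ 0.27   0.963 -0.015] yaw 1.297 n [ 0.088 -0.0
[... 412 characters left out ...]
75.3   0.8]
[277. 130.] c [ 570.8 -168.7   83.4] ax [ 0.856 -0.126  0.502] yaw -0.146 n [-0.497  0.071  0.865] tilt 30.1 LW [102.4  92.6   0.8]
[287. 111.] c [ 556.5 -264.7   83.1] ax [ 0.857 -0.123  0.5  ] yaw -0.143 n [-0.493  0.083  0.866] tilt 30.0 LW [103.1  83.4   0.9]
[134. 127.] c [ 981.6 -299.1   12.7] ax [ 0.004 -1.    -0.004] yaw -1.567 n [ 0.004 -0.004  1.   ] tilt 0.3 LW [300.7  90.5   0.9]
rack 2962 [ 486.413 -340.57    13.04 ] [661.965 -18.581 900.085]
((554.2476196289062, -177.49728393554688), (306.4668884277344, 179.3188934326172), 81.8572769165039)
loupe [400.402  89.069  41.81 ]
cup [ 405.782 -177.74     3.885]
dome [772.668 -73.149  70.721]
stand [729.955  75.405  41.013]
```

```bash
cat >> h.py <<'E'
from scipy.spatial.transform import Rotation as R
import json,os
CMD='cmd.json'
def cmd():
    if os.path.exists(CMD): p,q=json.load(open(CMD)); return np.array(p),R.from_quat(q)
    s=robot.read_state(); return np.array([248.438,573.502,232.915]),R.from_quat(s['tcp_rot'])
def did(row):
    p,r=cmd(); row=np.array(row,float)
    json.dump([(p+r.apply(row[:3]*200)).tolist(),(r*R.from_rotvec(row[3:]*np.pi/4)).as_quat().tolist()],open(CMD,'w'))
    chk()
def chk():
    p,r=cmd(); s=robot.read_state()
    print('t',s['clock'],'tcp-cmd',np.round(s['ee_pos']-p,2),'rot err deg',np.degrees((R.from_quat(s['tcp_rot'])*r.inv()).magnitude()).round(2),
      'F',np.round(s['ft_force'],2),'M',np.round(s['moment'],2),'w',round(s['grip_width'],1),'J',np.round(s['joints'],2))
def rel(p1,r1):
    p,r=cmd(); a=r.inv().apply(np.array(p1)-p)/200; b=(r.inv()*r1).as_rotvec()/(np.pi/4)
    print(np.round(np.r_[a,b],3), 'mm',round(np.linalg.norm(a)*200),'deg',round(np.linalg.norm(b)*45))
    return np.r_[a,b]
def tool(yaw,tilt):  # tool for a case with x at yaw, climbing at tilt
    x=np.array([np.cos(yaw)*np.cos(tilt),np.sin(yaw)*np.cos(tilt),np.sin(tilt)]); y=np.array([-np.sin(yaw),np.cos(yaw),0])
    return R.from_matrix(np.c_[-x,y,np.cross(-x,y)])
RACK=tool(-.143,np.pi/6)
LID=dict(A=np.array([583.3,-69.2,81.3]),B=np.array([566.9,-183,81.3]),C=np.array([553.3,-276.5,81.3]))
E
python3 - <<'E'
from h import *
chk(); n=-RACK.as_matrix()[:,2]; print(n)
p=LID['A']+n*100
rel(p,RACK)
rel([410,250,260],RACK)
E
```

```text
t 0.1 tcp-cmd [-0.16 -0.28 -0.5 ] rot err deg 0.0 F [-0.18 -0.46 -0.91] M [-0.01  0.04 -0.05] w 91.5 J [ 1.07  0.49  1.35 -0.    1.3  -0.1 ]
[-0.49489646  0.07125657  0.8660254 ]
[-2.573 -2.349  0.327 -0.09  -0.663 -0.33 ] mm 700 deg 34
[-1.384 -1.163 -0.134 -0.09  -0.663 -0.33 ] mm 363 deg 34
```

Call:
{"name": "step_arm", "arguments": {
  "steps": "-1 -0.9 0 0 0 0;-1 -0.9 0 0 0 0;-1 -0.9 0 0 0 0;-1 -0.9 0 0 0 0;-1 -0.9 0 0 0 0;-1 -0.9 0 0 0 0",
  "hand": 0.87
}}

```text
clock: 0.85
ee_pos: [360.8, 327.7, 232.9]
tcp_rot: [0.204, 0.979, -0.0, -0.0]
ft_force: [-0.0, -0.1, 0.4]
grip_width: 79.2
```

Call:
{"name": "step_arm", "arguments": {
  "steps": "-0.9 -0.9 0 0 0 0;-0.9 -0.9 0 0 0 0;-0.9 -0.9 0 0 0 0;-0.9 -0.9 0 0 0 0;-0.9 -0.9 0 0 0 0;-0.9 -0.9 0 0 0 0"
}}

```text
clock: 1.6
ee_pos: [454.0, 92.7, 232.8]
tcp_rot: [0.203, 0.979, 0.0, -0.0]
ft_force: [0.8, 0.6, 0.2]
grip_width: 79.1
```

```bash
python3 - <<'E'
from h import *
did([-1,-.9,0,0,0,0]); did([-.9,-.9,0,0,0,0])
n=-RACK.as_matrix()[:,2]
rel(LID['A']+n*100,RACK)
E
```

```text
t 1.6 tcp-cmd [ 9.3710e+01 -2.3603e+02 -3.0000e-02] rot err deg 0.0 F [0.78 0.58 0.18] M [ 0.02 -0.06  0.03] w 79.1 J [ 0.07  0.27  1.73  0.    1.15 -1.09]
t 1.6 tcp-cmd [0.2  0.73 0.08] rot err deg 0.0 F [0.78 0.58 0.18] M [ 0.02 -0.06  0.03] w 79.1 J [ 0.07  0.27  1.73  0.    1.15 -1.09]
[-0.674 -0.548  0.323 -0.089 -0.663 -0.331] mm 185 deg 34
```

Call:
{"name": "step_arm", "arguments": {
  "steps": "-0.674 -0.548 0.323 -0.089 -0.663 -0.331;-0.674 -0.548 0.323 -0.089 -0.663 -0.331;-0.674 -0.548 0.323 -0.089 -0.663 -0.331;-0.674 -0.548 0.323 -0.089 -0.663 -0.331;-0.674 -0.548 0.323 -0.089 -0.663 -0.331;-0.674 -0.548 0.323 -0.089 -0.663 -0.331;-0.674 -0.548 0.323 -0.089 -0.663 -0.331"
}}

```text
clock: 2.48
ee_pos: [534.8, -60.7, 168.9]
tcp_rot: [0.068, 0.963, -0.018, 0.259]
ft_force: [0.5, -0.6, 0.1]
grip_width: 79.5
```

```bash
python3 - <<'E'
from h import *
did([-.674,-.548,.323,-.089,-.663,-.331])
n=-RACK.as_matrix()[:,2]
rel(LID['A']-n*4,RACK)
f=grab('side'); cv2.imwrite('pics/s1.png',cv2.resize(f['img'][60:260,180:400,::-1],None,fx=3,fy=3))
E
```

```text
t 2.475 tcp-cmd [0.95 1.46 0.94] rot err deg 0.12 F [ 0.54 -0.65  0.11] M [ 0.    0.32 -0.  ] w 79.5 J [-0.26  0.33  2.07  0.27  0.23 -1.94]
[ 0.    0.    0.52  0.   -0.   -0.  ] mm 104 deg 0
```

View pics/s1.png

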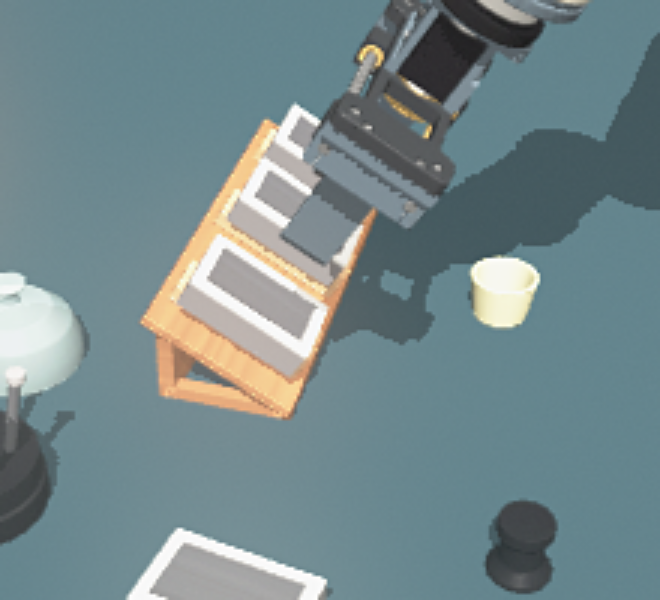

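The gripper is over case A with nothing touched. Joint 5 is at 0.23 and would fall below its 0.12 limit on the way down. I'll pitch the tool only 17°: the pads are on the flat sides, so pitch doesn't affect the grip.

```bash
cat >> h.py <<'E'
NV=-RACK.as_matrix()[:,2]
GR=tool(-.143,np.radians(17))
E
python3 - <<'E'
from h import *
rel(LID['A']+NV*50,GR)
E
```

```text
[ 0.     0.     0.25   0.     0.289 -0.   ] mm 50 deg 13
```

Call:
{"name": "step_arm", "arguments": {
  "steps": "0 0 0.1 0 0.289 0;0 0 0.25 0 0.289 0;0 0 0.25 0 0.289 0;0 0 0.25 0 0.289 0;0 0 0.25 0 0.289 0"
}}

```text
clock: 3.15
ee_pos: [558.3, -65.3, 125.7]
tcp_rot: [0.07, 0.986, -0.01, 0.148]
ft_force: [-0.8, 0.0, 0.5]
grip_width: 79.2
```

```bash
python3 - <<'E'
from h import *
did([0,0,.25,0,.289,0])
rel(LID['A']-NV*1,GR)
E
```

```text
t 3.15 tcp-cmd [-0.24  0.41  0.97] rot err deg 0.07 F [-0.8   0.    0.51] M [0.03 0.23 0.07] w 79.2 J [-0.24  0.45  1.87  0.06  0.52 -1.71]
[-0.057  0.     0.249  0.    -0.    -0.   ] mm 51 deg 0
```

Call:
{"name": "step_arm", "arguments": {
  "steps": "-0.02 0 0.08 0 0 0;-0.04 0 0.16 0 0 0;-0.05 0 0.21 0 0 0;-0.055 0 0.24 0 0 0;-0.057 0 0.249 0 0 0;-0.057 0 0.249 0 0 0;-0.057 0 0.249 0 0 0"
}}

```text
clock: 4.03
ee_pos: [584.1, -69.2, 81.1]
tcp_rot: [0.07, 0.986, -0.01, 0.148]
ft_force: [-0.1, 0.7, -0.4]
grip_width: 79.2
```

Call:
{"name": "step_arm", "arguments": {
  "steps": "0 0 0 0 0 0;0 0 0 0 0 0;0 0 0 0 0 0;0 0 0 0 0 0"
}}

```text
clock: 4.53
ee_pos: [584.1, -69.2, 80.7]
tcp_rot: [0.071, 0.986, -0.01, 0.148]
ft_force: [0.2, 0.1, 0.1]
grip_width: 79.0
```

```bash
python3 - <<'E'
from h import *
did([-.057,0,.249,0,0,0])
f=grab('side'); cv2.imwrite('pics/s2.png',cv2.resize(f['img'][90:260,200:380,::-1],None,fx=3.5,fy=3.5,interpolation=cv2.INTER_CUBIC))
E
```

```text
t 4.525 tcp-cmd [0.35 0.1  0.36] rot err deg 0.04 F [0.22 0.07 0.14] M [0.06 0.17 0.04] w 79.0 J [-0.23  0.56  1.85  0.06  0.44 -1.72]
```

View pics/s2.png

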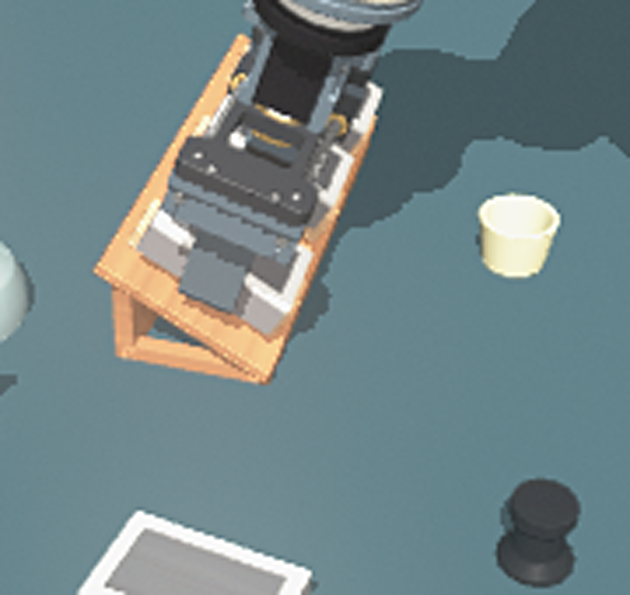

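The near finger lies along the side of case A, at about (215,275) in the crop, with nothing under the tip. I'll grip and make a small lift.

Call:
{"name": "step_arm", "arguments": {
  "steps": "0 0 0 0 0 0;0 0 0 0 0 0;0 0 0 0 0 0;0 0 0 0 0 0;0 0 0 0 0 0;0 0 0 0 0 0",
  "hand": 0
}}

```text
clock: 5.32
ee_pos: [584.0, -69.1, 80.7]
tcp_rot: [0.07, 0.987, -0.01, 0.147]
ft_force: [-0.7, 1.7, -1.5]
grip_width: 59.8
```

Call:
{"name": "step_arm", "arguments": {
  "steps": "0.004 0 -0.02 0 0 0;0.009 0 -0.04 0 0 0;0.013 0 -0.058 0 0 0;0.013 0 -0.058 0 0 0;0.013 0 -0.058 0 0 0;0.013 0 -0.058 0 0 0;0.013 0 -0.058 0 0 0"
}}

```text
clock: 6.2
ee_pos: [578.3, -68.4, 91.0]
tcp_rot: [0.071, 0.986, -0.01, 0.147]
ft_force: [-0.4, 1.0, -5.4]
grip_width: 59.3
```

Call:
{"name": "step_arm", "arguments": {
  "steps": "0 0 0 0 0 0;0 0 0 0 0 0"
}}

```text
clock: 6.45
ee_pos: [578.3, -68.4, 91.0]
tcp_rot: [0.071, 0.986, -0.01, 0.148]
ft_force: [0.5, 0.3, -6.1]
grip_width: 59.6
```

```bash
python3 - <<'E'
from h import *
did([.013,0,-.058,0,0,0])
E
```

```text
t 6.45 tcp-cmd [0.35 0.11 0.32] rot err deg 0.04 F [ 0.52  0.26 -6.12] M [ 0.1   0.52 -0.01] w 59.6 J [-0.24  0.53  1.85  0.06  0.46 -1.72]
```

Case A pulls 5.4 to 6.1 N down against about 0 before, so roughly 0.56 kg: it's the loaded one. I'll raise it clear, weigh it again, and carry it to the pile.

Call:
{"name": "step_arm", "arguments": {
  "steps": "0.03 0 -0.12 0 0 0;0.06 0 -0.26 0 0 0;0.09 0 -0.36 0 0 0;0.09 0 -0.39 0 0 0;0.09 0 -0.39 0 0 0;0.09 0 -0.39 0 0 0"
}}

```text
clock: 7.2
ee_pos: [538.8, -62.7, 159.7]
tcp_rot: [0.07, 0.987, -0.01, 0.147]
ft_force: [0.9, 0.4, -6.0]
grip_width: 59.7
```

```bash
cat >> h.py <<'E'
def PT(yaw=-.296): return tool(yaw,np.radians(-13))
E
python3 - <<'E'
from h import *
did([.09,0,-.39,0,0,0])
rel([568,180.5,160],PT())
rel([560,60,180],tool(-.22,0))
E
```

```text
t 7.2 tcp-cmd [ 0.46  0.11 -0.35] rot err deg 0.03 F [ 0.89  0.44 -5.96] M [ 0.13  0.47 -0.03] w 59.7 J [-0.24  0.37  1.88  0.05  0.6  -1.71]
[ 0.026  1.225 -0.007  0.007  0.665  0.197] mm 245 deg 31
[-0.048  0.623 -0.089  0.015  0.377  0.097] mm 126 deg 18
```

Call:
{"name": "step_arm", "arguments": {
  "steps": "-0.01 0.15 -0.02 0.003 0.08 0.02;-0.03 0.3 -0.04 0.007 0.19 0.05;-0.048 0.5 -0.089 0.015 0.3 0.08;-0.048 0.623 -0.089 0.015 0.377 0.097;-0.048 0.623 -0.089 0.015 0.377 0.097;-0.048 0.623 -0.089 0.015 0.377 0.097"
}}

```text
clock: 7.95
ee_pos: [560.0, 59.7, 179.4]
tcp_rot: [0.109, 0.994, -0.0, -0.0]
ft_force: [0.2, -0.2, -5.5]
grip_width: 59.8
```

```bash
python3 - <<'E'
from h import *
did([-.048,.623,-.089,.015,.377,.097])
rel([568,180.5,140],PT())
E
```

```text
t 7.95 tcp-cmd [-0.06 -0.25 -0.58] rot err deg 0.06 F [ 0.24 -0.16 -5.53] M [-0.    0.05  0.  ] w 59.8 J [ 0.    0.47  1.57 -0.    1.11 -1.35]
[ 0.093  0.597  0.2   -0.011  0.289  0.096] mm 127 deg 14
```

Call:
{"name": "step_arm", "arguments": {
  "steps": "0.02 0.15 0.03 0 0.08 0.02;0.05 0.3 0.08 0 0.18 0.05;0.08 0.47 0.15 -0.011 0.26 0.08;0.093 0.57 0.19 -0.011 0.289 0.096;0.093 0.597 0.2 -0.011 0.289 0.096;0.093 0.597 0.2 -0.011 0.289 0.096;0.093 0.597 0.2 -0.011 0.289 0.096"
}}

```text
clock: 8.82
ee_pos: [568.2, 179.8, 140.8]
tcp_rot: [0.146, 0.983, 0.017, -0.111]
ft_force: [-0.1, -0.4, -5.2]
grip_width: 59.7
```

```bash
python3 - <<'E'
from h import *
did([.093,.597,.2,-.011,.289,.096])
rel([568,180.5,103],PT())
f=grab('side'); cv2.imwrite('pics/s3.png',cv2.resize(f['img'][120:320,170:370,::-1],None,fx=3,fy=3,interpolation=cv2.INTER_CUBIC))
E
```

```text
t 8.825 tcp-cmd [ 0.26 -0.69  0.83] rot err deg 0.09 F [-0.1  -0.37 -5.23] M [-0.06 -0.33  0.01] w 59.7 J [ 0.15  0.64  1.36  0.1   1.34 -1.16]
[-0.042 -0.     0.18   0.    -0.     0.   ] mm 37 deg 0
```

View pics/s3.png

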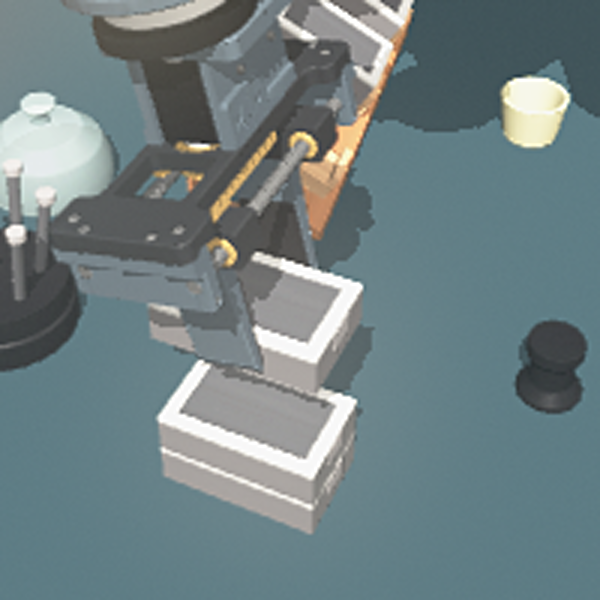

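The side crop shows the held case level above the pile. Its right lid corners are at about (320,362) and (362,283); the pile's are at (312,482) and (357,400). I'll measure the offset from this one camera so its bias cancels.

```bash
cat >> h.py <<'E'
def ray(f,uv,z):
    E=np.asarray(f['extrinsics']); uv=np.atleast_2d(uv).astype(float)
    d=np.c_[(uv[:,0]-f['cx'])/f['fx'],(uv[:,1]-f['cy'])/f['fy'],np.ones(len(uv))]@E[:3,:3].T
    return E[:3,3]+d*((z-E[2,3])/d[:,2])[:,None]
E
python3 - <<'E'
from h import *
f=np.load('side.npz'); img=f['img']; X=pts(f)
cr=lambda x,y:(int(x/3+170),int(y/3+120))
for nm,xy in dict(prim=(235,447),pside=(235,475),pend=(335,450),hrim=(335,320),hside=(290,370),hend=(340,340),hlid=(290,300)).items():
    u,v=cr(*xy); print(nm,(u,v),img[v,u],X[v,u].round(1))
hsv=cv2.cvtColor(img,cv2.COLOR_RGB2HSV)
for thr in(215,228,238):
    m=((hsv[...,1]<40)&(hsv[...,2]>thr)).astype(np.uint8)
    n,l,st,_=cv2.connectedComponentsWithStats(m); print(thr,[s.tolist() for s in st[1:] if s[4]>60 and 170<s[0]<370 and 180<s[1]<300])
g=hsv[...,2]; print(g[236:250,277].tolist(), g[262:290,255].tolist())
E
```

```text
prim (248, 269) [250 250 247] [576.4 207.1  49. ]
pside (248, 278) [191 185 179] [576.8 208.5  27.2]
pend (281, 270) [166 162 157] [522.3 197.8  44.7]
hrim (281, 226) [247 247 247] [524.8 193.  142.2]
hside (266, 243) [172 166 163] [544.6 216.8 126.6]
hend (283, 233) [158 155 149] [521.3 194.1 128.6]
hlid (266, 220) [154 151 152] [549.3 183.8 142.9]
215 [[255, 204, 36, 37, 385], [223, 240, 66, 40, 545], [224, 269, 50, 21, 67]]
228 [[255, 206, 36, 35, 342], [223, 240, 66, 40, 500]]
238 [[255, 206, 36, 35, 327], [223, 240, 66, 40, 492]]
[254, 228, 152, 132, 131, 135, 136, 136, 137, 137, 134, 134, 108, 186] [156, 157, 156, 151, 147, 253, 250, 248, 248, 249, 246, 182, 170, 170, 171, 171, 171, 170, 166, 238, 246, 177, 167, 169, 169, 170, 170, 170]
```

```bash
cat > rel.py <<'E'
from h import *
def edges(f,seed,z,yaw=-.296):
    """near (+y) and right (-x) outer lid edges in the yaw frame, from rim mask component nearest seed"""
    hsv=cv2.cvtColor(f['img'],cv2.COLOR_RGB2HSV)
    S=4; big=cv2.resize(f['img'],None,fx=S,fy=S,interpolation=cv2.INTER_LINEAR).min(2)
    m=(big>212).astype(np.uint8); n,l,st,_=cv2.connectedComponentsWithStats(m)
    k=l[int(seed[1]*S),int(seed[0]*S)]; assert k
    v,u=np.nonzero(l==k); q=ray(f,np.c_[(u+.5)/S-.5,(v+.5)/S-.5],z)[:,:2]
    c,s=np.cos(yaw),np.sin(yaw); a=q@np.array([[c,-s],[s,c]])  # case frame x,y
    res=[]
    for ax,sg in((1,1),(0,-1)):      # near edge: max y over x bins; right edge: min x over y bins
        o=a[:,1-ax]; e=sg*a[:,ax]; b=np.floor(o/1.5)
        P=np.array([[o[b==i].mean(),e[b==i].max()] for i in np.unique(b)])
        top=np.median(P[P[:,1]>P[:,1].max()-8,1]); P=P[np.abs(P[:,1]-top)<2.5]
        for _ in range(3):
            w=np.polyfit(P[:,0],P[:,1],1); r=P[:,1]-np.polyval(w,P[:,0]); P=P[np.abs(r)<=max(.6,2*r.std())]
        res.append((sg*w[0],sg*np.median(P[:,1]),len(P),P[:,0].min(),P[:,0].max()))
    return res
E
python3 - <<'E'
from rel import *
np.set_printoptions(precision=3,suppress=True)
f=np.load('side.npz'); 
f0=f
for nm,s,z in(('pile',(248,269),52),('held',(281,226),141.3)):
    print(nm,[np.round(e,3).tolist() for e in edges(f,s,z)])
c,s=np.cos(-.296),np.sin(-.296); print('TCP cmd in case frame',np.array([568,180.5])@np.array([[c,-s],[s,c]]))
E
```

```text
pile [[-0.004, 369.554, 64.0, 443.343, 537.745], [0.001, 442.807, 41.0, 308.355, 369.361]]
held [[0.002, 369.29, 20.0, 443.257, 471.74], [-0.002, 442.373, 39.0, 308.268, 368.235]]
TCP cmd in case frame [490.647 338.334]
```

The offset is under 0.5 mm and yaw agrees. I'll go down to about 9 mm above the pile with that correction and check again.

```bash
python3 - <<'E'
from h import *
c,s=np.cos(-.296),np.sin(-.296); d=.4*np.array([c,s])+.25*np.array([-s,c])
rel([568+d[0],180.5+d[1],86],PT())
E
```

```text
[-0.063  0.001  0.262  0.    -0.     0.   ] mm 54 deg 0
```

Call:
{"name": "step_arm", "arguments": {
  "steps": "-0.02 0.001 0.08 0 0 0;-0.04 0.001 0.15 0 0 0;-0.052 0.001 0.21 0 0 0;-0.06 0.001 0.25 0 0 0;-0.063 0.001 0.262 0 0 0;-0.063 0.001 0.262 0 0 0;-0.063 0.001 0.262 0 0 0;-0.063 0.001 0.262 0 0 0"
}}

```text
clock: 9.88
ee_pos: [568.9, 180.7, 86.7]
tcp_rot: [0.146, 0.983, 0.017, -0.111]
ft_force: [0.3, -1.0, -6.3]
grip_width: 59.8
```

```bash
python3 - <<'E'
from rel import *
did([-.063,.001,.262,0,0,0])
f=grab('side'); cv2.imwrite('pics/s4.png',cv2.resize(f['img'][190:310,200:320,::-1],None,fx=5,fy=5,interpolation=cv2.INTER_CUBIC))
X=ray(f,[[0,0]],0)
# seed: right rim mid of held lid
E=np.asarray(f['extrinsics']); c,s=np.cos(-.296),np.sin(-.296)
w=np.array([445.5*c-338*s*1, 0,0]); w=np.r_[445.5*np.array([c,s])+338.5*np.array([-s,c]),87.2]
pc=E[:3,:3].T@(w-E[:3,3]); uv=(pc[0]/pc[2]*f['fx']+f['cx'],pc[1]/pc[2]*f['fy']+f['cy']); print(uv)
print([np.round(e,3).tolist() for e in edges(f,uv,87.2)])
E
```

```text
t 9.875 tcp-cmd [0.41 0.16 0.61] rot err deg 0.07 F [ 0.26 -0.98 -6.3 ] M [-0.1  -0.24 -0.01] w 59.8 J [ 0.15  0.71  1.4   0.1   1.24 -1.17]
(np.float64(280.21700998112146), np.float64(250.8024968026238))
[[-0.009, 369.357, 20.0, 444.748, 473.242], [0.0, 443.235, 40.0, 309.755, 368.236]]
```

View pics/s4.png

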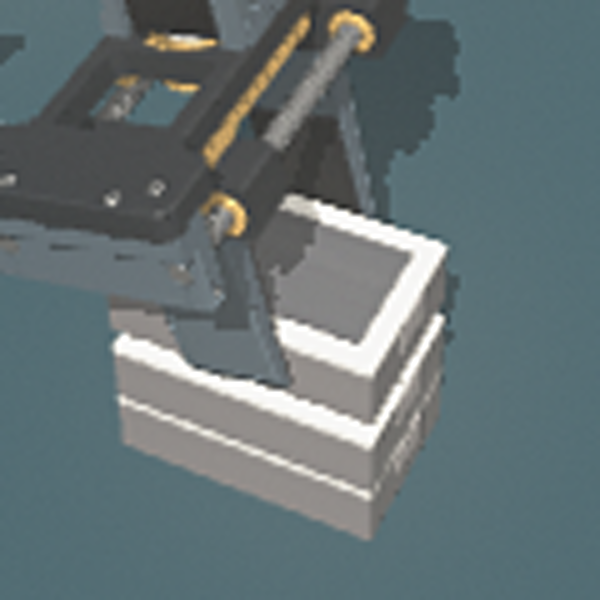

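The crop shows the held case just above the pile with edges in line. The white strip between them looks thinner at the left (about 14 px) than at the right (about 25 px), so I'll check for pitch.

```bash
python3 - <<'E'
from rel import *
f=np.load('side.npz'); g=f['img'].min(2); 
for u in list(range(224,232))+list(range(258,274,2)):
    col=g[:,u]; # strip: bright run in rows 250..285
    r=np.nonzero(col[250:285]>205)[0]+250; print(u,r.min() if len(r) else None,r.tolist())
X=pts(f); m=np.zeros(g.shape,bool)
hs=(g>120); c,s=np.cos(-.296),np.sin(-.296)
cf=np.stack([X[...,0]*c+X[...,1]*s,-X[...,0]*s+X[...,1]*c,X[...,2]],-1)
def fit(sel):
    p=cf[sel]; A=np.c_[p[:,:2]-p[:,:2].mean(0),np.ones(len(p))]; w=np.linalg.lstsq(A,p[:,2],rcond=None)[0]; print(len(p),'slopes deg',np.degrees(w[:2]).round(2),'z',w[2].round(2),'x range',p[:,0].min(),p[:,0].max(),'res',(p[:,2]-A@w).std().round(2))
held=(cf[...,2]>82)&(cf[...,2]<95)&(cf[...,0]>444)&(cf[...,0]<485)&(cf[...,1]>311)&(cf[...,1]<367)&(f['img'].ptp(2)<12 if hasattr(f['img'],'ptp') else np.ptp(f['img'],axis=2)<12)
held&=(cv2.erode(held.astype(np.uint8),np.ones((3,3)))>0); fit(held)
E
```

```text
224 257 [257, 258, 259, 260, 269, 270]
225 257 [257, 258, 259, 260, 270]
226 258 [258, 259, 260, 261]
227 258 [258, 259, 260, 261, 271]
228 258 [258, 259, 260, 261, 271]
229 258 [258, 259, 260, 261, 262]
230 259 [259, 260, 261, 262, 272]
231 259 [259, 260, 261, 262, 263]
258 254 [254, 255, 256, 257, 258, 259, 269, 270, 271, 272, 273, 283]
260 255 [255, 256, 257, 258, 259, 260, 270, 271, 272, 273, 274]
262 256 [256, 257, 258, 259, 260, 271, 272, 273, 274]
264 257 [257, 258, 259, 260, 261, 271, 272, 273, 274, 275]
266 257 [257, 258, 259, 260, 261, 262, 272, 273, 274, 275, 276]
268 258 [258, 259, 260, 261, 262, 273, 274, 275, 276, 277]
270 259 [259, 260, 261, 262, 263, 274, 275, 276, 277]
272 258 [258, 259, 260, 261, 262, 263, 264, 275, 276, 277, 278]
428 slopes deg [0.11 0.02] z 88.38 x range 445.8217657057496 483.0055412552683 res 0.84
```

The strip is 4 to 5 px at both ends and the lid slope is 0.1°, so the case is level. I'll lower it gently.

Call:
{"name": "step_arm", "arguments": {
  "steps": "-0.002 0 0.01 0 0 0;-0.005 0 0.02 0 0 0;-0.007 0 0.029 0 0 0;-0.007 0 0.029 0 0 0;-0.007 0 0.029 0 0 0"
}}

```text
clock: 10.55
ee_pos: [568.8, 180.7, 80.4]
tcp_rot: [0.146, 0.983, 0.017, -0.112]
ft_force: [-0.3, -0.4, -4.9]
grip_width: 60.0
```

Call:
{"name": "step_arm", "arguments": {
  "steps": "-0.0005 0 0.0025 0 0 0;-0.001 0 0.005 0 0 0;-0.001 0 0.005 0 0 0;-0.001 0 0.005 0 0 0"
}}

```text
clock: 11.05
ee_pos: [568.8, 180.7, 79.4]
tcp_rot: [0.146, 0.983, 0.017, -0.112]
ft_force: [0.3, -0.4, -5.5]
grip_width: 59.7
```

Call:
{"name": "step_arm", "arguments": {
  "steps": "-0.0005 0 0.0025 0 0 0;-0.001 0 0.005 0 0 0;-0.001 0 0.005 0 0 0;-0.001 0 0.005 0 0 0"
}}

```text
clock: 11.55
ee_pos: [568.7, 180.7, 78.3]
tcp_rot: [0.146, 0.983, 0.017, -0.112]
ft_force: [-1.4, 0.1, -5.3]
grip_width: 59.6
```

Call:
{"name": "step_arm", "arguments": {
  "steps": "-0.0007 0 0.003 0 0 0;-0.0007 0 0.003 0 0 0;-0.0007 0 0.003 0 0 0"
}}

```text
clock: 11.92
ee_pos: [568.7, 180.7, 77.7]
tcp_rot: [0.146, 0.983, 0.017, -0.112]
ft_force: [0.7, -0.6, -5.9]
grip_width: 60.1
```

Call:
{"name": "step_arm", "arguments": {
  "steps": "-0.0007 0 0.003 0 0 0;-0.0007 0 0.003 0 0 0;-0.0007 0 0.003 0 0 0"
}}

```text
clock: 12.3
ee_pos: [568.8, 180.7, 77.3]
tcp_rot: [0.146, 0.983, 0.017, -0.112]
ft_force: [-0.6, -0.8, 1.2]
grip_width: 59.8
```

Contact: the force went from -5.9 to +1.2 N. Now I'll release.

Call:
{"name": "step_arm", "arguments": {
  "steps": "0 0 0 0 0 0;0 0 0 0 0 0;0 0 0 0 0 0;0 0 0 0 0 0",
  "hand": 0.85
}}

```text
clock: 12.8
ee_pos: [568.7, 180.7, 77.1]
tcp_rot: [0.146, 0.983, 0.017, -0.112]
ft_force: [0.4, -0.6, 0.5]
grip_width: 77.6
```

```bash
python3 - <<'E'
from h import *
for r in([-.007,0,.029],[-.001,0,.005],[-.001,0,.005],[-.0007,0,.003],[-.0007,0,.003]): did(r+[0,0,0])
E
```

```text
t 12.8 tcp-cmd [ 0.2   0.12 -3.01] rot err deg 0.04 F [ 0.36 -0.62  0.5 ] M [-0.01 -0.11 -0.02] w 77.6 J [ 0.15  0.72  1.41  0.1   1.22 -1.17]
t 12.8 tcp-cmd [ 0.23  0.11 -1.99] rot err deg 0.04 F [ 0.36 -0.62  0.5 ] M [-0.01 -0.11 -0.02] w 77.6 J [ 0.15  0.72  1.41  0.1   1.22 -1.17]
t 12.8 tcp-cmd [ 0.26  0.1  -0.97] rot err deg 0.04 F [ 0.36 -0.62  0.5 ] M [-0.01 -0.11 -0.02] w 77.6 J [ 0.15  0.72  1.41  0.1   1.22 -1.17]
t 12.8 tcp-cmd [ 0.26  0.1  -0.35] rot err deg 0.04 F [ 0.36 -0.62  0.5 ] M [-0.01 -0.11 -0.02] w 77.6 J [ 0.15  0.72  1.41  0.1   1.22 -1.17]
t 12.8 tcp-cmd [0.26 0.1  0.27] rot err deg 0.04 F [ 0.36 -0.62  0.5 ] M [-0.01 -0.11 -0.02] w 77.6 J [ 0.15  0.72  1.41  0.1   1.22 -1.17]
```

Call:
{"name": "step_arm", "arguments": {
  "steps": "0.01 0 -0.05 0 0 0;0.04 0 -0.15 0 0 0;0.09 0 -0.4 0 0 0;0.16 0 -0.7 0 0 0;0.16 0 -0.7 0 0 0;0.6 0.4 -0.8 0 0 0;1 0.9 -0.9 0 0 0;1 0.9 -0.9 0 0 0;1 0.9 -0.9 0 0 0;1 0.9 -0.9 0 0 0"
}}

```text
clock: 14.05
ee_pos: [471.5, 401.3, 298.9]
tcp_rot: [0.144, 0.983, 0.017, -0.111]
ft_force: [-0.2, -1.0, 0.4]
grip_width: 77.8
```

```bash
python3 - <<'E'
from rel import *
did([1,.9,-.9,0,0,0])
a=np.load('side.npz'); a0=dict(np.load('top.npz'))
f=grab('side');t=grab('top')
ims=[f['img'][110:320,160:380],t['img'][80:310,130:440]]
cv2.imwrite('pics/s5.png',np.vstack([cv2.resize(i[:,:,::-1],(400,300 if k else 300)) for k,i in enumerate(ims)]))
for o in lids(t)+lids(f):
    if abs(o[1][0]-570)<40: print(o[0].round(),o[1].round(1),'yaw',np.arctan2(o[2][1],o[2][0]).round(3),'tilt',np.degrees(np.arccos(o[3][2])).round(1),np.round(o[4:],1))
d=cv2.absdiff(a0['img'],t['img']).max(2); print('top diff px: ',[(nm,int((d[y0:y1,x0:x1]>40).sum())) for nm,(x0,x1,y0,y1) in dict(loupe=(200,232,268,298),cup=(325,360,265,300),dome=(265,320,95,150),stand=(200,252,92,155),B=(322,368,180,235),C=(368,415,188,240)).items()])
w=lambda s,z:[np.round(e,3).tolist() for e in edges(f,s,z)]
E=np.asarray(f['extrinsics']); c,s=np.cos(-.296),np.sin(-.296)
q=np.r_[445.5*np.array([c,s])+338.5*np.array([-s,c]),78]; pc=E[:3,:3].T@(q-E[:3,3]); print(w((pc[0]/pc[2]*f['fx']+f['cx'],pc[1]/pc[2]*f['fy']+f['cy']),78))
E
```

```text
t 14.05 tcp-cmd [-1.73  3.57  1.63] rot err deg 0.31 F [-0.16 -1.02  0.37] M [-0.07 -0.11 -0.02] w 77.8 J [ 0.52  0.5   1.16  0.16  1.63 -0.76]
[390. 214.] [ 553.3 -277.5   82.2] yaw -0.144 tilt 30.0 [98.7 62.3  1.1]
[345. 207.] [ 566.8 -184.1   82.1] yaw -0.139 tilt 30.0 [98.8 62.1  1. ]
[174. 205.] [568.8 178.9  78.5] yaw -0.294 tilt 0.0 [96.6 62.4  1.2]
top diff px:  [('loupe', 0), ('cup', 282), ('dome', 0), ('stand', 0), ('B', 257), ('C', 0)]Traceback (most recent call last):
  File "<stdin>", line 12, in <module>
  File "<stdin>", line 10, in <lambda>
  File "rel.py", line 7, in edges
    k=l[int(seed[1]*S),int(seed[0]*S)]; assert k
                                               ^
AssertionError
```

View pics/s5.png

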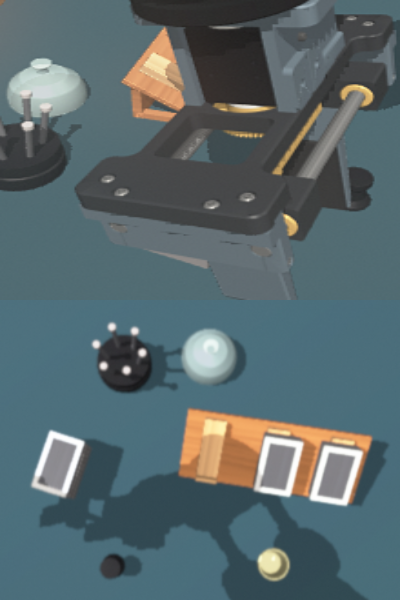

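The top picture shows the stack squared at (60,463) in the crop, with B, C and the rest in place. The cup and B pixel changes match the arm's shadow. The side view is blocked by the arm, so I'll clear it once for a last check of the pile.

Call:
{"name": "step_arm", "arguments": {
  "steps": "1 0 0 0 0 0;1 0 0 0 0 0;1 0 0 0 0 0;1 0 0 0 0 0;1 0 0 0 0 0;1 0 0 0 0 0"
}}

```text
clock: 14.9
ee_pos: [288.3, 453.9, 341.6]
tcp_rot: [0.147, 0.983, 0.016, -0.112]
ft_force: [0.7, -1.0, 0.4]
grip_width: 77.4
```

```bash
python3 - <<'E'
from rel import *
f=grab('side'); cv2.imwrite('pics/s6.png',cv2.resize(f['img'][60:320,140:400,::-1],(600,600),interpolation=cv2.INTER_CUBIC))
E=np.asarray(f['extrinsics']); c,s=np.cos(-.296),np.sin(-.296)
q=np.r_[445.5*np.array([c,s])+338.5*np.array([-s,c]),78]; pc=E[:3,:3].T@(q-E[:3,3])
try: print([np.round(e,3).tolist() for e in edges(f,(pc[0]/pc[2]*f['fx']+f['cx'],pc[1]/pc[2]*f['fy']+f['cy']),78)])
except AssertionError: print('occluded')
t=grab('top')
for o in lids(t):
    if abs(o[1][0]-570)<40: print(o[1].round(1),'yaw',np.arctan2(o[2][1],o[2][0]).round(3))
chk()
E
```

```text
[[-0.002, 370.199, 63.0, 443.278, 536.249], [-0.003, 442.449, 39.0, 309.752, 369.63]]
[ 553.4 -277.5   82.3] yaw -0.145
[ 566.9 -183.7   82.1] yaw -0.14
[568.  179.4  78.5] yaw -0.296
t 15.0 tcp-cmd [-185.1    56.28   44.38] rot err deg 0.1 F [ 0.45  0.52 -0.3 ] M [-0.01 -0.11  0.01] w 77.9 J [ 0.77  0.32  1.35  0.2   1.58 -0.51]
```

View pics/s6.png

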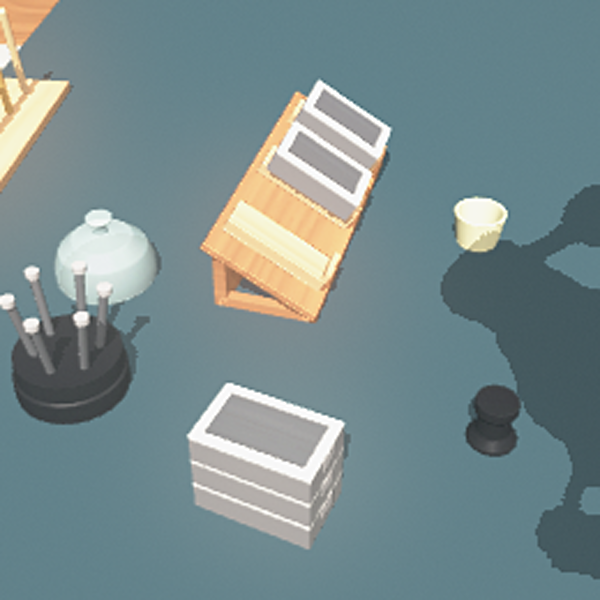

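The side crop shows three cases flush at (265,460), two empties on their rests at (345,115) and (320,170), and the bystanders unmoved. Everything is within about 0.7 mm, so I'll hand in.

```bash
python3 -c "
from plant import robot
print(robot.hand_in())"
```

```text
the job is handed in; nothing more can be done
None
```

The loaded case is stacked squarely on the pile, and I handed the job in at about 15 s on the clock. It was the case on the left-hand (+y) rest, which pulled 5.2–6.3 N (about 0.56 kg) on the wrist sensor when lifted. An empty one would pull about 1.2 N. It was the first case I tried, so I never touched the other two. I lowered it in steps of about 0.6 mm at the end; it touched down with about 7 N on the pile, and I released it there.

**Final position:** the stacked lid is at (568.0, 179.4), yaw -0.296; the pile's lid was at (567.9, 179.0), yaw -0.298. The side camera puts the lid edges within 0.7 mm of the pile's earlier ones, and the three cases look flush.

**Everything else:** the two empty cases measure where they started, and the loupe, cup, dome and stand look unmoved.

**Checks that disagreed:**
- The two cameras differ by about 3 mm in y. I worked out the stacking offset from the side camera alone, so that difference cancels.
- The picture comparison showed changes at the cup and at one empty case. I put these down to the arm's shadow: that case's measured position hadn't changed, and the cup I judged only by eye.

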